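Find and reject the weak ticket clip

ROBOT

A 6-joint arm with a two-finger parallel gripper is mounted at the origin on the work surface. World frame = base frame: x ahead of the robot, y to its left, z up, the work surface at z = 0. Lengths are in m, angles in rad, forces in N, time in s.
With the tool pointing down it reaches from about 0.35 to 1 m from the base axis. Payload 7.1 kg.
Tool frame: the origin (TCP) lies on the mounting face of the last link; the fingertips stand 173 mm ahead of it and the grasp point (between the pads) lies 155 mm ahead of it (tips_ahead is the distance from the TCP to the fingertips, in m); x points along the fingers, y is the direction in which the jaws open and shut, and the axes are right-handed (so a half turn about x gives the same grasp; the last joint's range is limited). The gripper opens to 85 mm and grips with 20 to 120 N. Pads are 22 mm wide; open, the fingers measure 114 mm over their backs; the gripper's body (76 mm by 85 mm) begins 54 mm behind the grasp point. The pads swing forward as they close: fully open they stand 13 mm farther back than shut.
Start: joints at [1.233, 0.423, 1.63, -0, 1.089, -0.019], TCP at [0.196, 0.594, 0.405] pointing down, gripper open.
Joint ranges: [-3, 3], [-0.9, 2.11], [0.09, 2.58], [-1.31, 4.45], [0.11, 2.69], [-2.54, 2.54]. Speed limits (rad/s): [2.39, 2.39, 3.01, 3.14, 3.14, 3.14].

INTERFACE

Orientations are given as a unit quaternion [w, x, y, z].
In Python, from plant import observe, read_camera, camera_model, job_done, silhouettes, tips_ahead gives the robot as it stands. The module is installed in compiled form; this text tells all that it offers.
- The arm moves only by the tool servo_tool, never from a script. Its argument "increments" is a list of rows, each a list of 6 numbers: the shift along the world's x, y, z in cm, then the turn, a rotation vector about the world's x, y, z in degrees. In form: [[x, y, z, ax, ay, az], ...]. A call has 1 to 8 rows; each row is the pose to reach, as a shift and turn from the pose commanded when the call began; what a row does not reach only later rows make up. A row lasts 1/10 s, in which the tool goes at most 50 mm and 8.59 degrees, less where a joint would pass 70% of its speed; a pose out of reach is approached as far as the arm can. A call with a gripper value outside its range is refused whole. "grip" is the gripper's target within -1 to 1 (fully open at 1, half-way at 0, shut at -1), set as the call begins (left out, the last holds). The fingers move at their own pace and stop on an object; the grip force is fixed at half the most. Time passes only in rows, so rows that repeat a pose let the fingers close. It gives the time, the measured TCP pose, the force and the opening at its end, in the units of the state.
- observe(): the state, without advancing time (a new reading comes with each control period).
- read_camera(name): name is "side" or "top" or "wrist"; returns the picture (420x560x3 uint8, red, green, blue); there is no depth.
- camera_model(name): a dict with "fov_y" (degrees; the focal length in pixels is half the picture's height over the tangent of half this angle, whatever the lens; pixels are square), "cx", "cy" (the principal point, pixels), "k1" (the pictures are not rectified: a ray, as slopes to the right and down, at radius r is drawn at 1 + k1 r^2 times it, then the intrinsics apply), "R" (3x3) and "t" (3): a world point X has camera coordinates R X + t. Camera axes: x right, y down, z forward; pixel columns grow to the right and rows downward; lengths in m; the calibration is good to about 2 mm. A picture is of the moment at which its call begins: read the wrist's pose just before it. camera_model takes no time and is no camera call; for the wrist camera it gives the pose at the moment of the call.
- job_done(): hands the job in, once; it reports no verdict.
Trained networks look in the newest picture that a camera, given by its name, has taken for a name from the list of things; names that differ only in an ending like _2 or _b are one class to them, and where a whole thing is asked for, a point or a joint stands for the part that bears it (a point fixed in the world has none). Each returns a list of dicts, best first, with "confidence" (0 to 1); they miss things now and then, are a little off and sometimes report something else, mostly with a low value. They report only what shows in the picture. A call takes as long as a camera call.
- silhouettes(camera, target): "pixels" (420x560 bool, what is visible of it) and "pixel" ([column, row] in pixels, amid what is visible of it).
The state is a dict: "time_s": time; "joints": joint angles; "qvel": joint speeds; "tau": joint torques, N m; "tool_pos": TCP position; "orientation": TCP orientation; "ft_force": force on the tool from outside, world axes, zero at the start; "moment": the same for the moment, N m; "width": finger opening in m.
Only numpy, scipy, OpenCV 4.12 (cv2) and the standard library are available. Lean on these libraries where they do the work, as an engineer would, in place of code of your own. Each camera call takes 0.05 s, during which the arm holds its last target.

TASK

One of the three ticket clips on the dental bench's test rail has gone weak. Find it by tugging the cards gently upward by their grip bars, never harder than about 10 N: a sound clip keeps its card where it is, while the weak one lets its card slide; draw that one up about a centimetre and leave it so in its jaws. Then slide the weak clip out of its channel without forcing it and stand it, upright with its card, in the reject tray, leaving the other clips in the rail and everything else where it is.

Things in the scene. Friction and masses are not known exactly. Their poses are not given: they have to be found in the camera images.
- rail: Fixed aluminium rail, 92 mm (x) by 300 (y), 18.5 high; origin: centre of underside. Three channels along x at y = -100, 0, +100 mm, open at the -x end (towards the robot), stop at the +x end. Lips (x -18 to +44 mm, 24 mm apart) overhang each clip's foot, 1.5 to 2 mm play, so a clip cannot be lifted out: draw it 60 mm or more along the rail's -x, then lift.
- lug_a (a point): Grip point of clip a on its lug, a dark steel post 18 mm (x) by 16 (y), top 14 mm above this point. x, y, z as the rail's. Three like clips, 160 g, any order in the channels. Foot plate 70 by 36 by 6 mm: underside 50 mm below this point, centre 26 mm to +x. Upright jaws 34 mm to +x, up to 24 mm wide (y), reach 8 mm above this point. Point starts 56 mm above the table.
- lug_b (a point): Grip point of clip b on its lug, a dark steel post 18 mm (x) by 16 (y), top 14 mm above this point. x, y, z as the rail's. Three like clips, 160 g, any order in the channels. Foot plate 70 by 36 by 6 mm: underside 50 mm below this point, centre 26 mm to +x. Upright jaws 34 mm to +x, up to 24 mm wide (y), reach 8 mm above this point. Point starts 56 mm above the table.
- lug_c (a point): Grip point of clip c on its lug, a dark steel post 18 mm (x) by 16 (y), top 14 mm above this point. x, y, z as the rail's. Three like clips, 160 g, any order in the channels. Foot plate 70 by 36 by 6 mm: underside 50 mm below this point, centre 26 mm to +x. Upright jaws 34 mm to +x, up to 24 mm wide (y), reach 8 mm above this point. Point starts 56 mm above the table.
- bar_a (a point): Centre of the white grip bar, 10 mm (x) by 30 (y) by 14 high, on top of the 4 mm thick, 26 mm wide, 20 g card in clip a. The card stands 30 mm deep in the jaws, held by spring friction: over 23 N to slide it in a sound clip, under 4 N in the weak one; it leaves the jaws after 26 mm. Starts 34 mm to +x of and 21 mm above that clip's lug point, 77 mm above the table.
- bar_b (a point): Centre of the white grip bar, 10 mm (x) by 30 (y) by 14 high, on top of the 4 mm thick, 26 mm wide, 20 g card in clip b. The card stands 30 mm deep in the jaws, held by spring friction: over 23 N to slide it in a sound clip, under 4 N in the weak one; it leaves the jaws after 26 mm. Starts 34 mm to +x of and 21 mm above that clip's lug point, 77 mm above the table.
- bar_c (a point): Centre of the white grip bar, 10 mm (x) by 30 (y) by 14 high, on top of the 4 mm thick, 26 mm wide, 20 g card in clip c. The card stands 30 mm deep in the jaws, held by spring friction: over 23 N to slide it in a sound clip, under 4 N in the weak one; it leaves the jaws after 26 mm. Starts 34 mm to +x of and 21 mm above that clip's lug point, 77 mm above the table.
- tray: Reject tray: fixed open steel tray 150 mm (x) by 120 mm (y), walls 4 mm thick and 22 mm high, floor 4 mm thick. Origin: centre of its underside; z up.
- cast_mid (a point): Bystander: plaster dental cast, 62 by 66 by 28 mm; point at its centre.
- dropper_mid (a point): Bystander: clear plastic bottle, 52 mm across, 120 mm tall; point at its centre.
- glass_pot_mid (a point): Bystander: open glass pot, 70 mm across, 80 mm tall; point at its centre.
- jar_mid (a point): Bystander: small white jar, 36 mm across, 32 mm tall, standing between rail and tray; point at its centre.
- dish_mid (a point): Bystander: shallow glass dish, 90 mm across, 16 mm high; point at its centre.
- wax_knife_grip (a point): Bystander: wax spatula lying on the bench, about 170 mm long, point on its handle.

How it is judged:
On the way:
1. A card has been drawn up at least 6 mm in its jaws while its clip is in its channel (((z of bar_a in the frame of lug_a above 0.027 m and (x of lug_a in the frame of rail above -0.042 m and z of lug_a in the frame of rail below 0.062 m and angle between lug_a's own z axis and vertical below 0.12 rad)) or (z of bar_b in the frame of lug_b above 0.027 m and (x of lug_b in the frame of rail above -0.042 m and z of lug_b in the frame of rail below 0.062 m and angle between lug_b's own z axis and vertical below 0.12 rad)) or (z of bar_c in the frame of lug_c above 0.027 m and (x of lug_c in the frame of rail above -0.042 m and z of lug_c in the frame of rail below 0.062 m and angle between lug_c's own z axis and vertical below 0.12 rad)))), for 0.1 s.
At the end, for the whole second after the job is handed in: The weak clip stands upright (within 7 degrees) and at rest on the floor of the tray, its card still in its jaws, drawn up 5 to 21 mm; the two sound clips stand in their channels (drawn out less than about 15 mm) with their cards raised less than 5 mm ((((z of lug_a in the frame of tray between 0.05 and 0.06 m and angle between lug_a's own z axis and vertical below 0.12 rad and x of lug_a in the frame of tray between -0.071 and 0.071 m and y of lug_a in the frame of tray between -0.056 and 0.056 m) and z of bar_a in the frame of lug_a above 0.026 m and (not (z of bar_a in the frame of lug_a above 0.042 m) and z of bar_a in the frame of lug_a above 0.015 m and x of bar_a in the frame of lug_a between 0.026 and 0.042 m) and linear speed of clip_a below 0.02 m/s and (x of lug_b in the frame of rail above -0.042 m and z of lug_b in the frame of rail below 0.062 m and angle between lug_b's own z axis and vertical below 0.12 rad) and (not (z of bar_b in the frame of lug_b above 0.026 m) and z of bar_b in the frame of lug_b above 0.015 m and x of bar_b in the frame of lug_b between 0.026 and 0.042 m) and (x of lug_c in the frame of rail above -0.042 m and z of lug_c in the frame of rail below 0.062 m and angle between lug_c's own z axis and vertical below 0.12 rad) and (not (z of bar_c in the frame of lug_c above 0.026 m) and z of bar_c in the frame of lug_c above 0.015 m and x of bar_c in the frame of lug_c between 0.026 and 0.042 m)) or ((z of lug_b in the frame of tray between 0.05 and 0.06 m and angle between lug_b's own z axis and vertical below 0.12 rad and x of lug_b in the frame of tray between -0.071 and 0.071 m and y of lug_b in the frame of tray between -0.056 and 0.056 m) and z of bar_b in the frame of lug_b above 0.026 m and (not (z of bar_b in the frame of lug_b above 0.042 m) and z of bar_b in the frame of lug_b above 0.015 m and x of bar_b in the frame of lug_b between 0.026 and 0.042 m) and linear speed of clip_b below 0.02 m/s and (x of lug_a in the frame of rail above -0.042 m and z of lug_a in the frame of rail below 0.062 m and angle between lug_a's own z axis and vertical below 0.12 rad) and (not (z of bar_a in the frame of lug_a above 0.026 m) and z of bar_a in the frame of lug_a above 0.015 m and x of bar_a in the frame of lug_a between 0.026 and 0.042 m) and (x of lug_c in the frame of rail above -0.042 m and z of lug_c in the frame of rail below 0.062 m and angle between lug_c's own z axis and vertical below 0.12 rad) and (not (z of bar_c in the frame of lug_c above 0.026 m) and z of bar_c in the frame of lug_c above 0.015 m and x of bar_c in the frame of lug_c between 0.026 and 0.042 m)) or ((z of lug_c in the frame of tray between 0.05 and 0.06 m and angle between lug_c's own z axis and vertical below 0.12 rad and x of lug_c in the frame of tray between -0.071 and 0.071 m and y of lug_c in the frame of tray between -0.056 and 0.056 m) and z of bar_c in the frame of lug_c above 0.026 m and (not (z of bar_c in the frame of lug_c above 0.042 m) and z of bar_c in the frame of lug_c above 0.015 m and x of bar_c in the frame of lug_c between 0.026 and 0.042 m) and linear speed of clip_c below 0.02 m/s and (x of lug_a in the frame of rail above -0.042 m and z of lug_a in the frame of rail below 0.062 m and angle between lug_a's own z axis and vertical below 0.12 rad) and (not (z of bar_a in the frame of lug_a above 0.026 m) and z of bar_a in the frame of lug_a above 0.015 m and x of bar_a in the frame of lug_a between 0.026 and 0.042 m) and (x of lug_b in the frame of rail above -0.042 m and z of lug_b in the frame of rail below 0.062 m and angle between lug_b's own z axis and vertical below 0.12 rad) and (not (z of bar_b in the frame of lug_b above 0.026 m) and z of bar_b in the frame of lug_b above 0.015 m and x of bar_b in the frame of lug_b between 0.026 and 0.042 m)))); the robot touches nothing.
It fails at once if A clip is pulled up against the lips of the rail with more than 20 N (a sound clip's card cannot be drawn with less) ((contact force between clip_a and rail above 20 N and z of lug_a in the frame of rail above 0.057 m) or (contact force between clip_b and rail above 20 N and z of lug_b in the frame of rail above 0.057 m) or (contact force between clip_c and rail above 20 N and z of lug_c in the frame of rail above 0.057 m)).
It fails at once if A clip in the fingers is forced against the rail with more than 30 N ((contact force between clip_a and rail above 30 N and contact force between the fingers and clip_a above 1 N) or (contact force between clip_b and rail above 30 N and contact force between the fingers and clip_b above 1 N) or (contact force between clip_c and rail above 30 N and contact force between the fingers and clip_c above 1 N)).
It fails at once if A bystander is moved 30 mm or more (distance of any of cast_mid, dropper_mid, glass_pot_mid, jar_mid, dish_mid, wax_knife_grip from where it was at the start of the episode above 0.03 m).
It also fails if it takes over 72 s, if anything falls off the work surface, if the arm or the gripper's body presses on something with over 40 N, if the wrist force passes 120 N, or if a joint passes its speed limit or range.

## Working session

There is one attempt and no reset: what is moved stays moved. The work goes in short steps, Python scripts to look and compute and a tool call to move; the robot and the scene stay as the last step left them, time stands still between calls to the robot, and variables do not carry over. Pictures are saved under pics/ and viewed, and the job is handed in when it is done.

Besides the shell and the picture viewer there is one more tool, called after ">>>" as name(argument=value, ...), one argument or row to a line, values as JSON. servo_tool: Moves the arm, as the interface text tells. Its arguments: {"type":"object","properties":{"increments":{"type":"array","items":{"type":"array","items":{"type":"number"}}},"grip":{"type":"number"}},"required":["increments"]}

```bash
mkdir -p pics
python3 - <<'E'
from plant import *
import cv2
print(observe()); print(tips_ahead)
for n in ["side","top","wrist"]:
    im=read_camera(n); cv2.imwrite(f"pics/{n}0.png",im[:,:,::-1]); print(n,camera_model(n))
E
```

```text
{'time_s': 0.0, 'joints': array([ 1.23302833e+00,  4.23856147e-01,  1.63071007e+00,  5.17097769e-06,
        1.08862150e+00, -1.89909434e-02]), 'qvel': array([-3.14636808e-05,  3.48639060e-04,  1.91178257e-03,  6.31120624e-04,
       -6.22316171e-04,  9.45732960e-04]), 'tau': array([-1.34148780e-03, -5.57385635e+01, -2.81742668e+01, -8.53351003e-05,
        7.41020136e-03,  2.15164471e-05]), 'tool_pos': array([0.19575213, 0.59324902, 0.40392804]), 'orientation': array([ 0.69804185,  0.11167421,  0.69824516, -0.11278361]), 'ft_force': array([ 0.17390943, -0.15640114,  0.55329189]), 'moment': array([-0.04735991,  0.00276708, -0.0077713 ]), 'width': 0.08550458396840635}
0.1734
side {'fov_y': 48.383189249942845, 'cx': 281.17494339076944, 'cy': 209.7104444072702, 'k1': -0.03005613296759729, 'R': array([[-0.98348949,  0.17979727, -0.02052717],
       [ 0.12585524,  0.59806208, -0.79150629],
       [-0.13003415, -0.78102157, -0.6108162 ]]), 't': array([ 0.54081206, -0.03856316,  1.07453462])}
top {'fov_y': 49.69106040298914, 'cx': 280.05720206186413, 'cy': 210.80698654627972, 'k1': -0.07099422557991679, 'R': array([[ 0.00169318, -0.99974709, -0.02242497],
       [-0.98943889,  0.00157542, -0.14494207],
       [ 0.14494074,  0.02243355, -0.98918599]]), 't': array([0.04255623, 0.56282021, 1.05193576])}
wrist {'fov_y': 59.03209710170959, 'cx': 281.0049000928371, 'cy': 209.55028000883863, 'k1': 0.009505011309891493, 'R': array([[ 0.31399159,  0.94942406, -0.00179983],
       [ 0.90401296, -0.29839297,  0.30614081],
       [ 0.2901204 , -0.09775271, -0.95198454]]), 't': array([-0.62484848, -0.03928703,  0.38049858])}
```

View pics/top0.png

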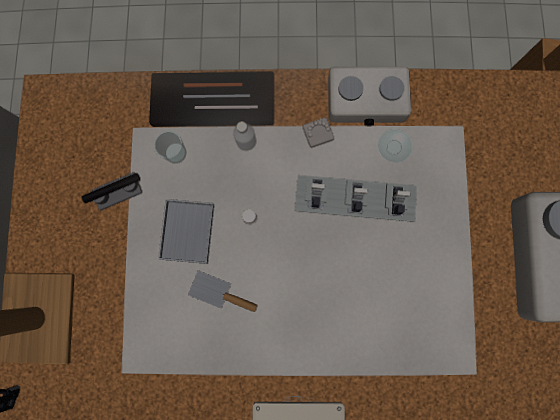

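View pics/side0.png

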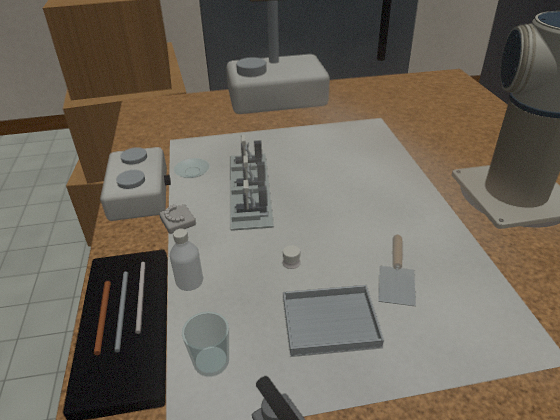

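View pics/wrist0.png

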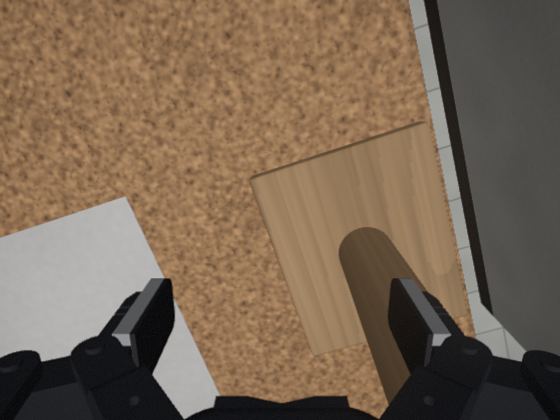

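```bash
cat > h.py <<'E'
import numpy as np, cv2
from plant import *
def K(m,H=420):
    f=H/2/np.tan(np.radians(m['fov_y']/2)); return f
def proj(m,X):
    X=np.atleast_2d(X); c=X@np.array(m['R']).T+m['t']; s=c[:,:2]/c[:,2:]; r2=(s**2).sum(1,keepdims=True)
    return s*(1+m['k1']*r2)*K(m)+[m['cx'],m['cy']]
def ray(m,p):
    d=(np.array(p,float)-[m['cx'],m['cy']])/K(m); s=d.copy()
    for _ in range(20): s=d/(1+m['k1']*(s@s))
    R=np.array(m['R']); o=-R.T@m['t']; v=R.T@np.array([s[0],s[1],1]); return o,v/np.linalg.norm(v)
def atz(m,p,z):
    o,v=ray(m,p); return o+v*(z-o[2])/v[2]
def tri(ms,ps):
    A=np.zeros((3,3));b=np.zeros(3);L=[ray(m,p) for m,p in zip(ms,ps)]
    for o,v in L:
        P=np.eye(3)-np.outer(v,v);A+=P;b+=P@o
    X=np.linalg.solve(A,b); return X,[np.linalg.norm((np.eye(3)-np.outer(v,v))@(X-o)) for o,v in L]
E
python3 - <<'E'
from h import *
mt,ms=camera_model("top"),camera_model("side")
sil={}
for n,m,z in [("rail",mt,.0185),("tray",mt,.022),("lug_a",mt,.056),("bar_a",mt,.077),("jar_mid",mt,.016),("wax_knife_grip",mt,.005),("cast_mid",mt,.014),("dish_mid",mt,.008),("dropper_mid",mt,.06),("glass_pot_mid",mt,.04)]:
  for cam,m in [("top",mt),("side",ms)]:
    for k,r in enumerate(silhouettes(cam,n)[:5]):
        if r['confidence']<.3: continue
        sil[f"{cam}_{n}_{k}"]=r['pixels']
        px=r['pixels']; 
        c=cv2.minAreaRect(np.argwhere(px)[:,::-1].astype(np.float32))
        print(n,cam,round(r['confidence'],2),np.round(r['pixel'],1),px.sum(),np.round(atz(m,r['pixel'],z),3), np.round(c[0],1),np.round(c[1],1),round(c[2],1))
np.savez("sil.npz",**sil)
for n in ["top","side"]:
    im=cv2.imread(f"pics/{n}0.png")
    crop=im[160:235,280:430] if n=="top" else im[120:240,210:300]
    cv2.imwrite(f"pics/{n}0c.png",cv2.resize(crop,None,fx=5,fy=5,interpolation=cv2.INTER_CUBIC))
E
```

```text
rail top 0.86 [350.8 196.4] 3209 [ 0.602 -0.132  0.018] [356.2 197.9] [120.5  36.9] 5.1
rail side 0.71 [241.9 214.1] 1436 [ 0.63  -0.028  0.018] [251.5 192.5] [73. 41.] 90.0
tray top 0.96 [185.6 230.7] 3065 [0.517 0.275 0.022] [186.  230.8] [50.5 62.2] 6.5
tray side 0.91 [330.9 319.6] 5824 [0.519 0.287 0.022] [332.5 319.8] [66.1 94.3] 83.7
tray side 0.72 [209.1 340.2] 2476 [0.719 0.289 0.022] [205.5 343. ] [64. 47.] 90.0
lug_a top 0.71 [398.6 209.2] 319 [ 0.564 -0.24   0.056] [398.6 201.8] [17.  28.9] 12.8
lug_a top 0.61 [357.2 201.7] 289 [ 0.582 -0.141  0.056] [355.7 198.6] [14.3 27.6] 4.8
lug_a top 0.56 [315.2 200.4] 224 [ 0.586 -0.041  0.056] [315.5 194. ] [28. 13.] 90.0
lug_a top 0.44 [171. 148.] 843 [0.717 0.31  0.056] [170.3 147.3] [36.1 28.3] 45.0
lug_a side 0.9 [256.2 177.1] 288 [ 0.586 -0.107  0.056] [250.5 173. ] [22. 29.] 90.0
lug_a side 0.73 [256.4 154.2] 315 [ 0.572 -0.206  0.056] [248.  151.4] [22.  27.1] 86.8
lug_a side 0.65 [255.7 206. ] 476 [ 0.602 -0.001  0.056] [251.  201.5] [29. 32.] 90.0
bar_a top 0.38 [247.4 134.1] 464 [0.744 0.121 0.077] [244.9 135.3] [27.3 20.
[... 725 characters left out ...]
177.3 217.7] 668 [ 0.768 -0.05   0.014] [176.6 217.7] [26.8 30. ] 63.4
cast_mid side 0.41 [248.3 184.8] 59 [ 0.602 -0.142  0.014] [246.  186.5] [13.  4.] 90.0
dish_mid top 0.85 [394.8 146. ] 1011 [ 0.734 -0.248  0.008] [395. 146.] [34. 36.] 90.0
dish_mid side 0.98 [189.8 167.1] 557 [ 0.736 -0.259  0.008] [191.  167.5] [19. 36.] 90.0
dropper_mid top 0.63 [244.9 136.2] 463 [0.744 0.128 0.06 ] [245.  135.5] [25. 22.] 90.0
dropper_mid side 0.69 [257.2 154.2] 381 [ 0.571 -0.198  0.06 ] [248.5 153. ] [26. 27.] 90.0
dropper_mid side 0.66 [184.4 264.4] 1440 [0.75  0.148 0.06 ] [185.1 259.1] [62.2 28.7] 79.7
glass_pot_mid side 0.97 [209.7 341.7] 2448 [0.717 0.306 0.04 ] [204.9 343.2] [64.2 47.2] 88.2
```

```bash
python3 -c "
from plant import *;print(observe()['time_s'])"
```

```text
1.15
```

View pics/top0c.png

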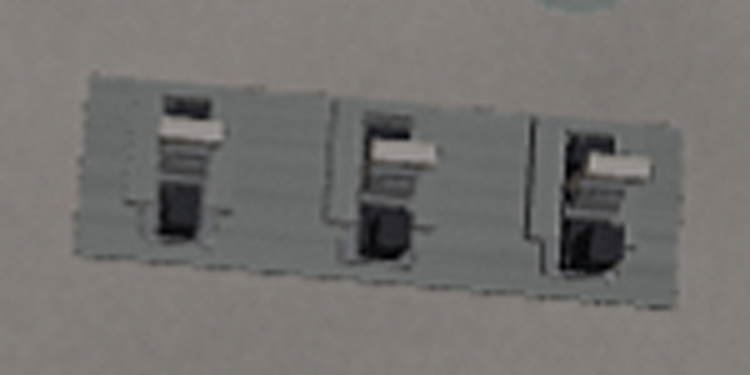

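View pics/side0c.png

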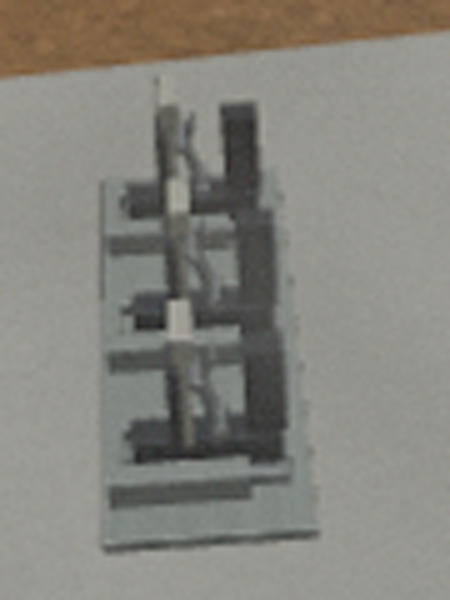

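```bash
cat > fit.py <<'E'
from h import *
from scipy.optimize import least_squares
mt,ms=camera_model("top"),camera_model("side")
def tc(c,ox=280,oy=160): return (np.array(c,float)+.5)/5-.5+[ox,oy]
def sc(c): return tc(c,210,120)
Pt=[tc(c) for c in [(92,75),(682,125),(678,307),(75,255)]]
# top-face corners: +x,+y ; +x,-y ; -x,-y ; -x,+y
loc=np.array([[.046,.15,.0185],[.046,-.15,.0185],[-.046,-.15,.0185],[-.046,.15,.0185]])
Ps=[sc((103,545)),sc((318,533))]; locs=np.array([[.046,.15,.0175],[-.046,.15,.0185]])
def W(p,L): c,s=np.cos(p[2]),np.sin(p[2]); return np.c_[p[0]+c*L[:,0]-s*L[:,1],p[1]+s*L[:,0]+c*L[:,1],L[:,2]]
f=lambda p: (proj(mt,W(p,loc))-Pt).ravel()
r=least_squares(f,[.6,-.14,0]); print("rail",np.round(r.x,4),np.degrees(r.x[2]),np.round(r.fun,1))
f2=lambda p: np.r_[f(p),(proj(ms,W(p,locs))-Ps).ravel()]
r2=least_squares(f2,r.x); print("rail2",np.round(r2.x,4),np.degrees(r2.x[2]),np.round(r2.fun,1))
p=r.x;c,s=np.cos(p[2]),np.sin(p[2])
def toloc(X): d=X[:2]-p[:2]; return np.array([c*d[0]+s*d[1],-s*d[0]+c*d[1]])
for n,b,l in [("L",(191,128),(179,188)),("M",(404,152),(386,207)),("R",(619,167),(600,222))]:
    B=atz(mt,tc(b),.084)
    print(n,np.round(B,4),"local bar",np.round(toloc(B),4))
o=observe(); 
from scipy.spatial.transform import Rotation as Ro
q=o['orientation']; R=Ro.from_quat(np.r_[q[1:],q[0]]).as_matrix(); print(np.round(R,3))
d=np.load("sil.npz")
t=d['top_tray_0']; rc=cv2.minAreaRect(np.argwhere(t)[:,::-1].astype(np.float32)); print([np.round(atz(mt,q,.022),3) for q in cv2.boxPoints(rc)])
Q=np.array([atz(mt,q,.022)[:2] for q in cv2.boxPoints(rc)]);print("tray",Q.mean(0),np.linalg.norm(np.diff(Q,axis=0),axis=1),np.degrees(np.arctan2(*(Q[1]-Q[0])[::-1])))
E
python3 fit.py
```

```text
rail [ 0.599  -0.1443 -0.0873] -5.000628326312679 [-1.  -0.2  1.3 -0.1  0.5  0.1 -0.7  0.2]
rail2 [ 0.5997 -0.141  -0.0917] -5.25188509233353 [-2.2 -0.8  0.1 -0.2 -1.   0.1 -2.1 -0.4 -0.4 -3.1  0.5 -4.2]
L [ 0.6168 -0.0463  0.084 ] local bar [0.0092 0.0991]
M [ 0.6052 -0.1454  0.084 ] local bar [ 0.0063 -0.0005]
R [ 0.598  -0.2455  0.084 ] local bar [ 0.0079 -0.1009]
[[-0.     0.313  0.95 ]
 [-0.     0.95  -0.313]
 [-1.    -0.    -0.   ]]
[array([0.447, 0.343, 0.022]), array([0.601, 0.331, 0.022]), array([0.586, 0.205, 0.022]), array([0.434, 0.219, 0.022])]
tray [0.51711076 0.27446567] [0.15372938 0.12714493 0.15250241] -4.3273612835628175
```

>>> servo_tool(
  increments=[
    [2.5,-3.8,0,0,0,1.6],
    [5.2,-8,0,0,0,3.3],
    [7.9,-12,0,0,0,5],
    [10.5,-16,0,0,0,6.6],
    [13.1,-20,-1,0,0,8.3],
    [15.8,-24,-2,0,0,10],
    [18.4,-28,-3,0,0,11.6],
    [21,-32,-4,0,0,13.2],
  ],
  grip=0.2,
)

```text
time_s: 1.95
tool_pos: [0.4067, 0.2718, 0.3647]
orientation: [0.707, 0.031, 0.706, -0.031]
ft_force: [0.3, 0.8, 0.2]
width: 0.0513
```

>>> servo_tool(
  increments=[
    [2.7,-4.1,0,0,0,0],
    [5.3,-8.2,-0.5,0,0,0],
    [8,-12.2,-1,0,0,0],
    [10.6,-16.2,-2,0,0,0],
    [13.3,-20.2,-3,0,0,0],
    [15.9,-24.2,-3,0,0,0],
    [18.5,-28.2,-3,0,0,0],
    [20.9,-31.8,-3,0,0,0],
  ],
)

```text
time_s: 2.75
tool_pos: [0.6158, -0.0467, 0.3347]
orientation: [0.706, 0.031, 0.706, -0.032]
ft_force: [0.4, 0.3, 0.9]
width: 0.0515
```

Run:
```python
from h import *
o=observe();m=camera_model("wrist");im=read_camera("wrist");cv2.imwrite("pics/w1.png",im[:,:,::-1]);print(o['time_s'],o['tool_pos'],o['joints'],o['ft_force'],o['width'])
np.savez("w1m.npz",**m)
print(np.round(proj(m,[[.616,-.046,.084],[.6055,-.145,.084],[.598,-.245,.084]]),1), -np.array(m['R']).T@m['t'])
```

```text
2.75 [ 0.61584409 -0.04673161  0.33466761] [-9.50034645e-02  4.96546912e-01  1.69541954e+00 -1.46992937e-05
  9.49408827e-01 -1.57666659e+00] [0.43615786 0.29014339 0.91688591] 0.05153457617857998
[[281.1 221.5]
 [122.2 219.1]
 [-38.8 221.3]] [ 0.53775961 -0.03891148  0.30369096]
```

View pics/w1.png

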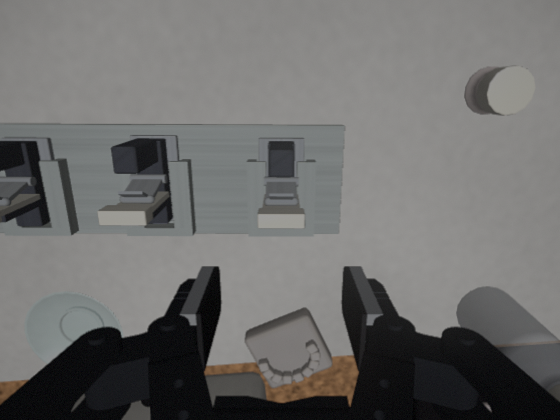

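>>> servo_tool(
  increments=[
    [0,0,-3,0,0,0],
    [0,0.05,-6,0,0,0],
    [0,0.05,-8.5,0,0,0],
    [0,0.05,-10,0,0,0],
    [0,0.05,-10,0,0,0],
  ],
  grip=-0.15,
)

```text
time_s: 3.3
tool_pos: [0.6141, -0.0439, 0.2327]
orientation: [0.705, 0.031, 0.708, -0.031]
ft_force: [-0.3, -1.0, 0.9]
width: 0.0363
```

Run:
```python
from h import *
o=observe();m=camera_model("wrist");im=read_camera("wrist");cv2.imwrite("pics/w2.png",im[:,:,::-1]);print(o['time_s'],o['tool_pos'],o['ft_force'],o['moment'],o['width'])
```

```text
3.3 [ 0.61407245 -0.04386435  0.23268351] [-0.30645802 -1.04238138  0.91759295] [ 0.03496053 -0.01313299  0.03340279] 0.036299481291827015
```

View pics/w2.png

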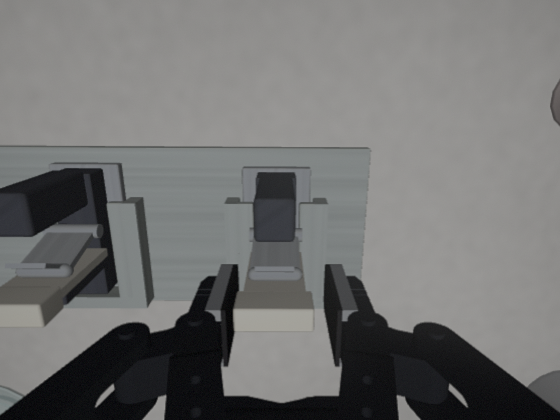

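>>> servo_tool(
  increments=[
    [0.2,-0.25,0,0,0,0],
    [0.2,-0.25,0,0,0,0],
    [0.2,-0.25,0,0,0,0],
  ],
)

```text
time_s: 3.65
tool_pos: [0.6174, -0.0466, 0.236]
orientation: [0.707, 0.031, 0.706, -0.031]
ft_force: [1.0, 0.8, 0.5]
width: 0.0363
```

Run:
```python
from h import *
o=observe();m=camera_model("wrist");im=read_camera("wrist");cv2.imwrite("pics/w3.png",im[:,:,::-1]);print(o['time_s'],o['tool_pos'],o['ft_force'],o['moment'],o['width'])
```

```text
3.65 [ 0.61739512 -0.04660444  0.23597119] [0.98036463 0.76629989 0.51577821] [-0.02480413 -0.02949538  0.00940435] 0.036334802222951025
```

View pics/w3.png

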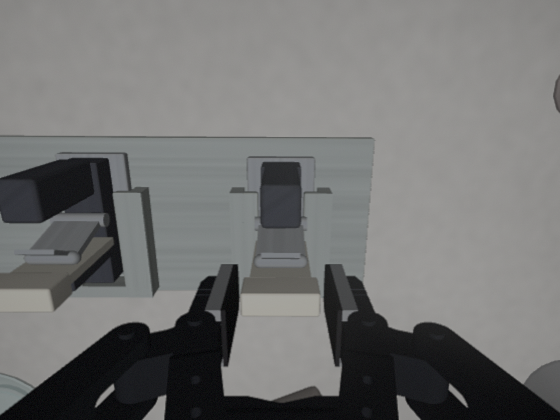

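>>> servo_tool(
  increments=[
    [0,0,-0.3,0,0,0],
    [0,0,-0.3,0,0,0],
    [0,0,-0.3,0,0,0],
    [0,0,-0.3,0,0,0],
    [0,0,-0.3,0,0,0],
  ],
  grip=-1,
)

```text
time_s: 4.2
tool_pos: [0.6174, -0.0466, 0.2343]
orientation: [0.707, 0.031, 0.706, -0.031]
ft_force: [-5.8, -0.1, 18.9]
width: 0.0284
```

>>> servo_tool(
  increments=[
    [0,0,0.05,0,0,0],
    [0,0,0.1,0,0,0],
  ],
)

```text
time_s: 4.4
tool_pos: [0.6173, -0.0466, 0.2345]
orientation: [0.707, 0.031, 0.706, -0.031]
ft_force: [-1.5, 0.3, 8.1]
width: 0.0285
```

>>> servo_tool(
  increments=[
    [0,0,0.05,0,0,0],
    [0,0,0.1,0,0,0],
    [0,0,0.15,0,0,0],
    [0,0,0.15,0,0,0],
  ],
)

```text
time_s: 4.8
tool_pos: [0.6173, -0.0466, 0.2346]
orientation: [0.707, 0.031, 0.706, -0.031]
ft_force: [1.9, -1.2, 3.5]
width: 0.0283
```

>>> servo_tool(
  increments=[
    [0,0,0.05,0,0,0],
    [0,0,0.1,0,0,0],
    [0,0,0.1,0,0,0],
  ],
)

```text
time_s: 5.1
tool_pos: [0.6163, -0.0464, 0.2347]
orientation: [0.706, 0.031, 0.707, -0.031]
ft_force: [-0.4, -0.2, -0.7]
width: 0.0284
```

>>> servo_tool(
  increments=[
    [0,0,0.05,0,0,0],
    [0,0,0.1,0,0,0],
    [0,0,0.1,0,0,0],
  ],
)

```text
time_s: 5.4
tool_pos: [0.6167, -0.0465, 0.2361]
orientation: [0.706, 0.031, 0.707, -0.031]
ft_force: [-0.1, -0.0, -2.2]
width: 0.0282
```

>>> servo_tool(
  increments=[
    [0,0,0.05,0,0,0],
    [0,0,0.1,0,0,0],
    [0,0,0.1,0,0,0],
  ],
)

```text
time_s: 5.7
tool_pos: [0.6168, -0.0465, 0.2372]
orientation: [0.706, 0.031, 0.707, -0.031]
ft_force: [-0.1, -0.1, -2.7]
width: 0.028
```

>>> servo_tool(
  increments=[
    [0,0,0.04,0,0,0],
    [0,0,0.08,0,0,0],
    [0,0,0.08,0,0,0],
  ],
)

```text
time_s: 6.0
tool_pos: [0.6168, -0.0465, 0.238]
orientation: [0.706, 0.031, 0.706, -0.031]
ft_force: [-0.4, -0.1, -3.9]
width: 0.0287
```

>>> servo_tool(
  increments=[
    [0,0,0.03,0,0,0],
    [0,0,0.05,0,0,0],
    [0,0,0.05,0,0,0],
  ],
)

```text
time_s: 6.3
tool_pos: [0.6168, -0.0465, 0.2385]
orientation: [0.706, 0.031, 0.706, -0.031]
ft_force: [-0.5, 0.6, -3.3]
width: 0.0288
```

>>> servo_tool(
  increments=[
    [0,0,0.03,0,0,0],
    [0,0,0.06,0,0,0],
    [0,0,0.06,0,0,0],
  ],
)

```text
time_s: 6.6
tool_pos: [0.6168, -0.0465, 0.2391]
orientation: [0.706, 0.031, 0.706, -0.031]
ft_force: [-1.2, 0.3, -2.7]
width: 0.0285
```

Run:
```python
from h import *
o=observe();m=camera_model("wrist");im=read_camera("wrist");cv2.imwrite("pics/w4.png",im[:,:,::-1]);print(o['time_s'],o['tool_pos'],o['ft_force'],o['moment'],o['width'])
im=read_camera("side");cv2.imwrite("pics/s4.png",cv2.resize(im[120:240,200:320,::-1],None,fx=5,fy=5,interpolation=cv2.INTER_CUBIC))
```

```text
6.6 [ 0.6168199  -0.04648714  0.23914535] [-1.23954805  0.34190172 -2.73388819] [0.05060836 0.09987752 0.03490173] 0.028483917191051807
```

View pics/w4.png

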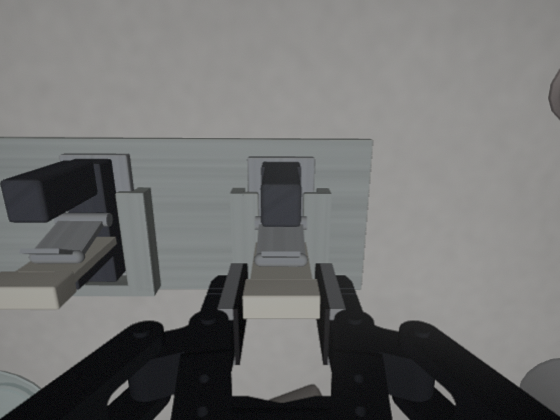

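View pics/s4.png

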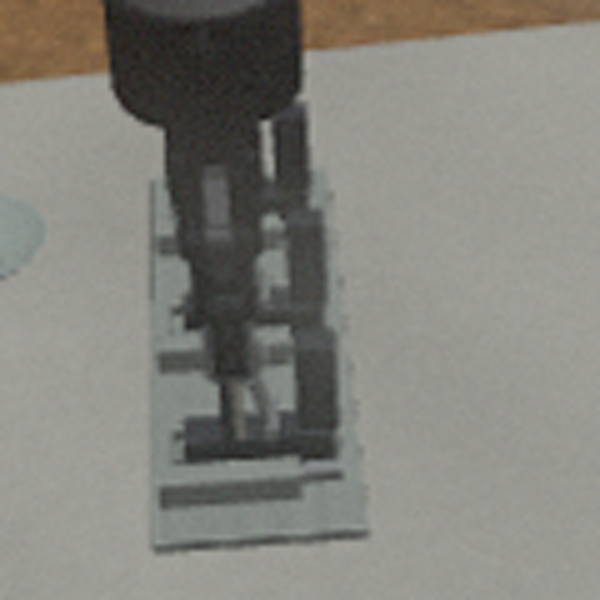

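>>> servo_tool(
  increments=[
    [0,0,0.05,0,0,0],
    [0,0,0.1,0,0,0],
    [0,0,0.1,0,0,0],
  ],
)

```text
time_s: 7.0
tool_pos: [0.6168, -0.0465, 0.2402]
orientation: [0.706, 0.031, 0.706, -0.031]
ft_force: [-0.6, 0.1, -4.2]
width: 0.0282
```

>>> servo_tool(
  increments=[
    [0,0,0.05,0,0,0],
    [0,0,0.1,0,0,0],
    [0,0,0.1,0,0,0],
  ],
)

```text
time_s: 7.3
tool_pos: [0.6169, -0.0465, 0.2412]
orientation: [0.706, 0.031, 0.706, -0.031]
ft_force: [-0.8, 0.1, -3.2]
width: 0.0286
```

>>> servo_tool(
  increments=[
    [0,0,0.1,0,0,0],
    [0,0,0.2,0,0,0],
    [0,0,0.3,0,0,0],
    [0,0,0.4,0,0,0],
    [0,0,0.5,0,0,0],
    [0,0,0.5,0,0,0],
  ],
)

```text
time_s: 7.9
tool_pos: [0.6169, -0.0465, 0.2463]
orientation: [0.707, 0.031, 0.706, -0.031]
ft_force: [-0.2, 0.4, -1.4]
width: 0.0281
```

Run:
```python
from h import *
o=observe();m=camera_model("wrist");im=read_camera("wrist");cv2.imwrite("pics/w5.png",im[:,:,::-1]);print(o['time_s'],o['tool_pos'],o['ft_force'],o['moment'],o['width'])
```

```text
7.9 [ 0.61692728 -0.04650453  0.24633195] [-0.23252695  0.36169698 -1.37593742] [ 0.01491041  0.00465425 -0.00653536] 0.0281466569266753
```

View pics/w5.png

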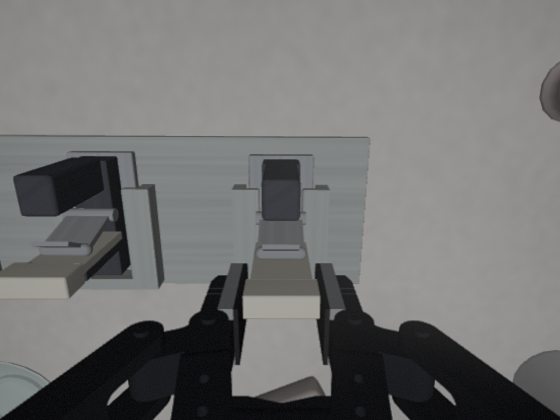

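>>> servo_tool(
  increments=[
    [0,0,0,0,0,0],
    [0,0,0,0,0,0],
    [0,0,0,0,0,0],
    [-1.0,0.09,0.3,0,0,0],
    [-2.2,0.19,0.3,0,0,0],
    [-3.4,0.3,0.3,0,0,0],
    [-3.4,0.3,0.3,0,0,0],
    [-3.4,0.3,0.3,0,0,0],
  ],
  grip=0.1,
)

```text
time_s: 8.75
tool_pos: [0.5825, -0.0435, 0.2493]
orientation: [0.706, 0.031, 0.706, -0.031]
ft_force: [0.7, -0.2, 0.1]
width: 0.0469
```

Run:
```python
from h import *
o=observe();m=camera_model("wrist");im=read_camera("wrist");cv2.imwrite("pics/w6.png",im[:,:,::-1]);print(o['time_s'],o['tool_pos'],o['ft_force'],o['moment'],o['width'])
c,s=np.cos(-.0873),np.sin(-.0873)
for z in (.056,.070,.088):
  pass
np.savez("w6m.npz",**m)
im=read_camera("side");cv2.imwrite("pics/s6.png",cv2.resize(im[120:240,200:320,::-1],None,fx=5,fy=5,interpolation=cv2.INTER_CUBIC))
```

```text
8.75 [ 0.58253958 -0.04348474  0.24932043] [ 0.68370431 -0.19420826  0.08004127] [0.00277157 0.01482224 0.00657408] 0.046930402741444055
```

View pics/w6.png

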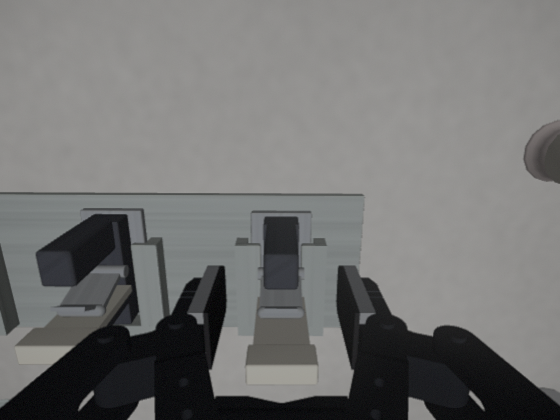

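View pics/s6.png

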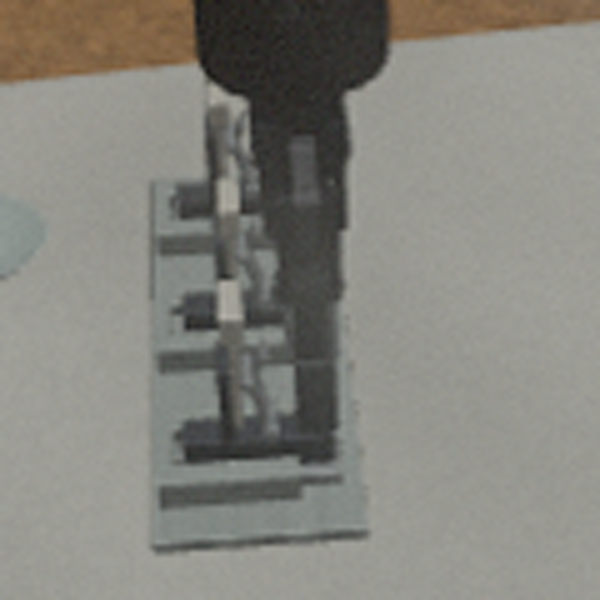

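Run:
```python
from h import *
m=dict(np.load("w6m.npz"));
for cx in [(.5825,-.0435)]:
  c,s=np.cos(-.0873),np.sin(-.0873)
  for z in (.070,):
    L=np.array([[dx,dy] for dx in(-.009,.009) for dy in (-.008,.008)])
    print(np.round(proj(m,np.c_[cx[0]+c*L[:,0]-s*L[:,1],cx[1]+s*L[:,0]+c*L[:,1],np.full(4,z)]),1))
im=cv2.imread("pics/w6.png")[190:400,200:380]; im=cv2.convertScaleAbs(im,alpha=2,beta=20)
cv2.imwrite("pics/w6c.png",cv2.resize(im,None,fx=2.8,fy=2.8,interpolation=cv2.INTER_CUBIC))
```

```text
[[261.  256.8]
 [297.5 256.8]
 [261.7 293.1]
 [297.1 293.1]]
```

View pics/w6c.png

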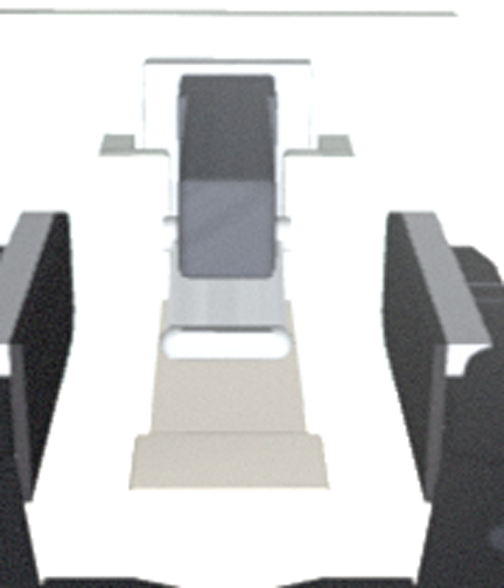

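>>> servo_tool(
  increments=[
    [-0.15,0.0,-1,0,0,0],
    [-0.15,0.0,-2.2,0,0,0],
    [-0.15,0.0,-3.2,0,0,0],
    [-0.15,0.0,-3.2,0,0,0],
    [-0.15,0.0,-3.2,0,0,0],
  ],
  grip=-0.45,
)

```text
time_s: 9.35
tool_pos: [0.5812, -0.0435, 0.2163]
orientation: [0.706, 0.031, 0.707, -0.031]
ft_force: [-0.6, -0.4, -0.7]
width: 0.0237
```

Run:
```python
from h import *
o=observe();m=camera_model("wrist");im=read_camera("wrist");print(o['time_s'],o['tool_pos'],o['ft_force'],o['moment'],o['width'])
cv2.imwrite("pics/w7.png",cv2.convertScaleAbs(im[:,:,::-1],alpha=1.8,beta=20))
```

```text
9.35 [ 0.58124076 -0.04349119  0.21632004] [-0.58172848 -0.42988796 -0.72902154] [0.00810537 0.00950136 0.05565099] 0.023687165341525086
```

View pics/w7.png

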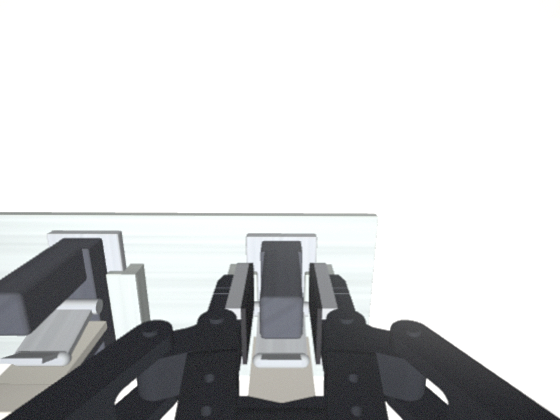

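>>> servo_tool(
  increments=[
    [0,0,0,0,0,0],
    [0,0,0,0,0,0],
    [0,0,0,0,0,0],
  ],
  grip=-0.61,
)

```text
time_s: 9.7
tool_pos: [0.5815, -0.0435, 0.2175]
orientation: [0.707, 0.031, 0.706, -0.031]
ft_force: [0.1, -0.2, -0.1]
width: 0.0168
```

>>> servo_tool(
  increments=[
    [0,0,0.03,0,0,0],
    [0,0,0.06,0,0,0],
  ],
  grip=-0.66,
)

```text
time_s: 9.9
tool_pos: [0.5812, -0.0435, 0.2177]
orientation: [0.706, 0.031, 0.706, -0.031]
ft_force: [-0.2, 0.1, -1.9]
width: 0.0152
```

>>> servo_tool(
  increments=[
    [0,0,0,0,0,0],
    [0,0,0.02,0,0,0],
  ],
  grip=-1,
)

```text
time_s: 10.1
tool_pos: [0.5812, -0.0435, 0.2178]
orientation: [0.706, 0.031, 0.707, -0.031]
ft_force: [0.4, 0.1, -1.8]
width: 0.0151
```

>>> servo_tool(
  increments=[
    [-0.4,0.035,0,0,0,0],
    [-0.8,0.07,0,0,0,0],
    [-1.2,0.105,0,0,0,0],
    [-1.6,0.14,0,0,0,0],
  ],
)

```text
time_s: 10.5
tool_pos: [0.5648, -0.042, 0.2179]
orientation: [0.706, 0.031, 0.707, -0.031]
ft_force: [-0.2, 1.8, -1.6]
width: 0.0151
```

>>> servo_tool(
  increments=[
    [-0.4,0.04,0,0,0,0],
    [-0.8,0.08,0,0,0,0],
    [-1.2,0.12,0,0,0,0],
    [-1.6,0.15,0,0,0,0],
    [-2,0.19,0,0,0,0],
  ],
)

```text
time_s: 11.0
tool_pos: [0.545, -0.0402, 0.2179]
orientation: [0.706, 0.031, 0.706, -0.031]
ft_force: [0.5, 0.7, -2.1]
width: 0.0151
```

>>> servo_tool(
  increments=[
    [-0.5,0.045,0,0,0,0],
    [-1,0.09,0,0,0,0],
    [-1.5,0.135,0,0,0,0],
    [-2,0.18,0,0,0,0],
    [-2.5,0.225,0,0,0,0],
    [-3,0.27,0,0,0,0],
    [-3.5,0.31,0,0,0,0],
  ],
)

```text
time_s: 11.7
tool_pos: [0.51, -0.0371, 0.2179]
orientation: [0.706, 0.031, 0.706, -0.031]
ft_force: [-0.3, 0.1, -3.2]
width: 0.0148
```

>>> servo_tool(
  increments=[
    [0,0,0.5,0,0,0],
    [0,0,1,0,0,0],
    [0,0,2,0,0,0],
    [0,0,3.5,0,0,0],
    [0,0,5.5,0,0,0],
    [0,0,7,0,0,0],
    [0,0,8,0,0,0],
    [0,0,8,0,0,0],
  ],
)

```text
time_s: 12.5
tool_pos: [0.511, -0.0372, 0.2997]
orientation: [0.708, 0.031, 0.705, -0.031]
ft_force: [0.0, -0.2, -2.1]
width: 0.0146
```

Run:
```python
from h import *
o=observe();im=read_camera("top");print(o['time_s'],o['tool_pos'],o['ft_force'],o['moment'],o['width'])
cv2.imwrite("pics/t8.png",im[:,:,::-1])
im=read_camera("side");cv2.imwrite("pics/s8.png",im[:,:,::-1])
```

```text
12.5 [ 0.51098936 -0.03717283  0.29970796] [ 0.01930886 -0.1515674  -2.14026891] [ 0.04190308  0.04352614 -0.04216501] 0.014612158124219862
```

View pics/s8.png

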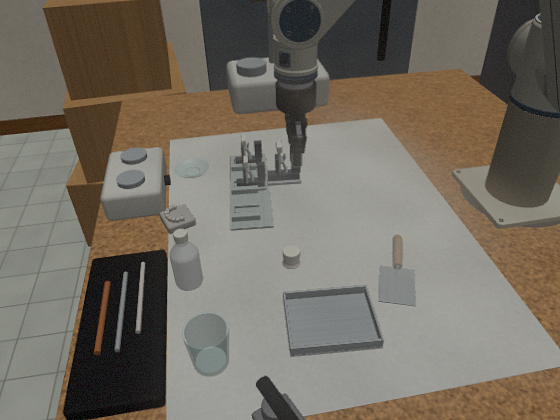

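>>> servo_tool(
  increments=[
    [0,3,0,0,0,0],
    [-0.5,7,0,0,0,0],
    [-0.9,11.5,0,0,0,0],
    [-1.2,16,0,0,0,0],
    [-1.5,20.5,0,0,0,0],
    [-1.8,25,0,0,0,0],
    [-2,29,0,0,0,0],
    [-2,31.4,0,0,0,0],
  ],
)

```text
time_s: 13.4
tool_pos: [0.4896, 0.2796, 0.2969]
orientation: [0.706, 0.03, 0.707, -0.031]
ft_force: [0.3, 0.1, -1.6]
width: 0.0146
```

>>> servo_tool(
  increments=[
    [0,0,-0.5,0,0,0],
    [0,0,-1,0,0,0],
    [0,0,-1,0,0,0],
  ],
)

```text
time_s: 13.7
tool_pos: [0.4897, 0.2758, 0.2863]
orientation: [0.705, 0.031, 0.707, -0.032]
ft_force: [-0.3, -0.2, -1.8]
width: 0.0149
```

Run:
```python
from h import *
o=observe();m=camera_model("wrist");im=read_camera("wrist");print(o['time_s'],o['tool_pos'],o['ft_force'],o['width'])
cv2.imwrite("pics/w9.png",im[:,:,::-1])
np.savez("w9m.npz",**m)
im=read_camera("side");cv2.imwrite("pics/s9.png",im[:,:,::-1])
```

```text
13.7 [0.48973392 0.27580789 0.28630084] [-0.29628543 -0.21147238 -1.79745301] 0.014859799931800819
```

View pics/w9.png

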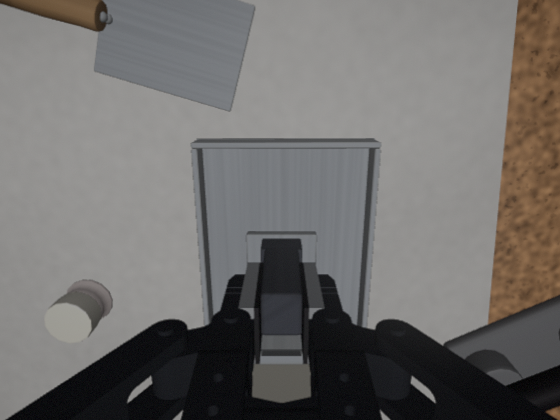

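View pics/s9.png

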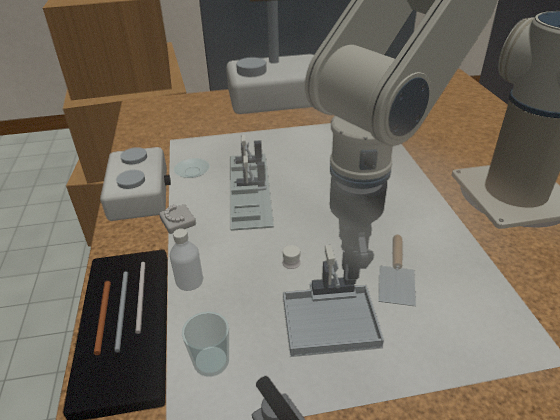

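Run:
```python
from h import *
m=dict(np.load("w9m.npz"))
A=atz(m,(192.5,139.5),.022);B=atz(m,(379.5,139.5),.022);print(A,B,np.linalg.norm(A-B))
M=(A+B)/2;u=(B-A)/np.linalg.norm(B-A);yaw=np.arctan2(-u[0],u[1]);print(np.degrees(yaw));x=np.array([np.cos(yaw),np.sin(yaw)])
C=M[:2]+.075*x;print("centre",C, "lug target",C-.026*x)
```

```text
[0.43501359 0.22547615 0.022     ] [0.44539836 0.34144703 0.022     ] 0.11643491167481883
-5.116978993771515
centre [0.51490708 0.27677238] lug target [0.4890107  0.27909131]
```

>>> servo_tool(
  increments=[
    [0,0.1,-1,0,0,0],
    [0,0.2,-2.5,0,0,0],
    [0,0.3,-4,0,0,0],
    [0,0.3,-5.5,0,0,0],
    [0,0.3,-6.2,0,0,0],
    [0,0.3,-6.4,0,0,0],
    [0,0.3,-6.4,0,0,0],
  ],
)

```text
time_s: 14.5
tool_pos: [0.4903, 0.2799, 0.2235]
orientation: [0.706, 0.031, 0.707, -0.031]
ft_force: [-0.1, -0.0, -2.0]
width: 0.0151
```

>>> servo_tool(
  increments=[
    [0,0,-0.15,0,0,0],
    [0,0,-0.3,0,0,0],
    [0,0,-0.4,0,0,0],
    [0,0,-0.5,0,0,0],
    [0,0,-0.5,0,0,0],
  ],
)

```text
time_s: 15.0
tool_pos: [0.4904, 0.2799, 0.219]
orientation: [0.706, 0.031, 0.706, -0.031]
ft_force: [0.0, -0.2, -1.6]
width: 0.0147
```

>>> servo_tool(
  increments=[
    [0,0,-0.1,0,0,0],
    [0,0,-0.2,0,0,0],
    [0,0,-0.25,0,0,0],
    [0,0,-0.25,0,0,0],
  ],
)

```text
time_s: 15.4
tool_pos: [0.4903, 0.2799, 0.2163]
orientation: [0.706, 0.031, 0.706, -0.031]
ft_force: [0.2, 1.0, -3.0]
width: 0.0149
```

>>> servo_tool(
  increments=[
    [0,0,-0.05,0,0,0],
    [0,0,-0.1,0,0,0],
    [0,0,-0.1,0,0,0],
  ],
)

```text
time_s: 15.7
tool_pos: [0.4904, 0.2799, 0.2157]
orientation: [0.706, 0.031, 0.706, -0.031]
ft_force: [-1.9, -0.5, 2.8]
width: 0.0152
```

>>> servo_tool(
  increments=[
    [0,0,0,0,0,0],
    [0,0,0,0,0,0],
    [0,0,0,0,0,0],
    [0,0,0,0,0,0],
  ],
  grip=-0.2,
)

```text
time_s: 16.1
tool_pos: [0.4904, 0.2799, 0.2154]
orientation: [0.706, 0.031, 0.706, -0.031]
ft_force: [-0.5, 0.1, 0.4]
width: 0.034
```

>>> servo_tool(
  increments=[
    [0,0,1,0,0,0],
    [0,0,2.5,0,0,0],
    [0,0,4.5,0,0,0],
    [0,0,7,0,0,0],
    [0,0,10,0,0,0],
    [0,0,13,0,0,0],
    [-2,0,16,0,0,0],
    [-6,0,17,0,0,0],
  ],
)

```text
time_s: 16.9
tool_pos: [0.4321, 0.2805, 0.3901]
orientation: [0.709, 0.034, 0.704, -0.03]
ft_force: [-0.7, -0.1, -0.1]
width: 0.034
```

Run:
```python
from h import *
o=observe();m=camera_model("wrist");im=read_camera("wrist");print(o['time_s'],o['tool_pos'],o['ft_force'],o['width'])
cv2.imwrite("pics/w10.png",im[:,:,::-1])
im=read_camera("side");cv2.imwrite("pics/s10.png",im[:,:,::-1])
cv2.imwrite("pics/s10c.png",cv2.resize(im[220:370,240:400,::-1],None,fx=4,fy=4,interpolation=cv2.INTER_CUBIC))
```

```text
16.9 [0.43208415 0.28047864 0.39013647] [-0.74666285 -0.10257711 -0.09265291] 0.033985454014476064
```

View pics/w10.png

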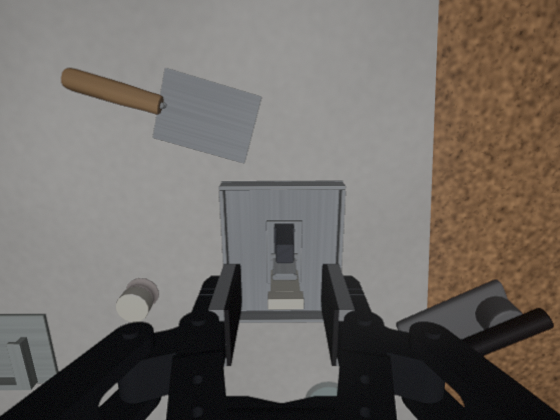

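View pics/s10.png

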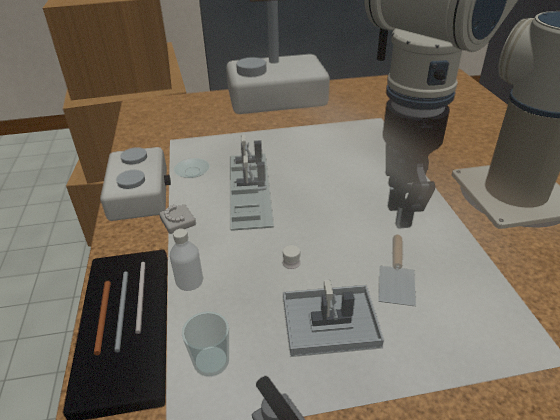

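View pics/s10c.png

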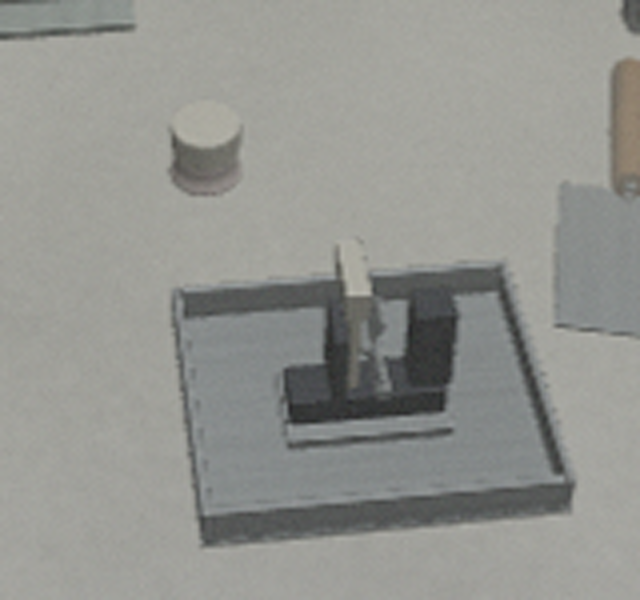

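Run:
```python
from h import *
m=camera_model("side");c,s=np.cos(-.0873),np.sin(-.0873)
def P(x,y,z): return (proj(m,[.4904+c*x-s*y,.2799+s*x+c*y,z])[0]-[240,220]+.5)*4-.5
print("lug top +y -x corner",P(-.009,.008,.068),"+x",P(.009,.008,.068))
print("foot bottom +y corners",P(-.009,.018,.004),P(.061,.018,.004))
for r in (0,.005,.01,.015): print(r,"bar top +y mid",P(.034,.015,.082+r),"bottom",P(.034,.015,.068+r),"-y top",P(.034,-.015,.082+r))
print(observe()['time_s'],observe()['qvel'])
```

```text
lug top +y -x corner [459.73042927 313.46479056] +x [415.24974914 317.36389813]
foot bottom +y corners [453.09298579 435.28890184] [286.37693426 450.5491109 ]
0 bar top +y mid [357.77683649 312.28115414] bottom [356.25370447 336.22731026] -y top [344.84969731 256.09239948]
0.005 bar top +y mid [358.32915251 303.58949299] bottom [356.79377186 327.74041639] -y top [345.32987846 247.43824593]
0.01 bar top +y mid [358.8859399 294.8229678] bottom [357.33816849 319.18120013] -y top [345.81379686 238.71210132]
0.015 bar top +y mid [359.44725085 285.98064313] bottom [357.88694446 310.54876663] -y top [346.30149429 229.91309886]
17.0 [-0.02177386  0.05869875 -0.04563607 -0.01515311 -0.03374418 -0.02952215]
```

Run:
```python
from h import *
m=camera_model("side");c,s=np.cos(-.0873),np.sin(-.0873)
im=cv2.imread("pics/s10.png")[260:340,300:370]; f=7
im=cv2.convertScaleAbs(cv2.resize(im,None,fx=f,fy=f,interpolation=cv2.INTER_CUBIC),alpha=1.6,beta=25)
def P(x,y,z): return tuple(int(v) for v in (proj(m,[.4904+c*x-s*y,.2799+s*x+c*y,z])[0]-[300,260]+.5)*f)
def box(x0,x1,y0,y1,z0,z1,col):
    for z in (z0,z1):
        q=[P(x0,y0,z),P(x1,y0,z),P(x1,y1,z),P(x0,y1,z)]
        for i in range(4): cv2.line(im,q[i],q[(i+1)%4],col,1)
box(-.009,.009,-.008,.008,.040,.068,(0,0,255))
box(-.009,.061,-.018,.018,.004,.010,(0,255,0))
box(.029,.039,-.015,.015,.078,.092,(255,0,0))
cv2.imwrite("pics/ov.png",im)
```

```text
(no output)
```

View pics/ov.png

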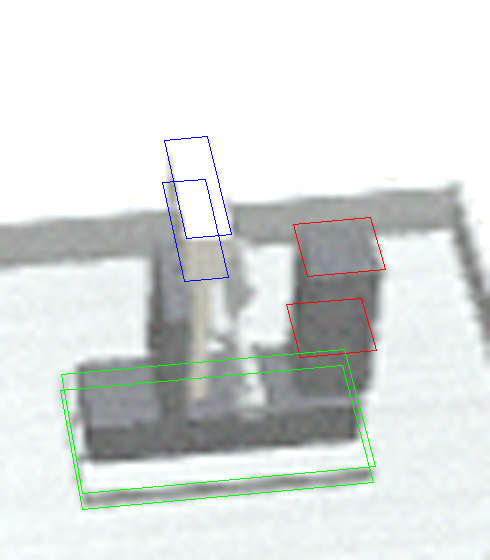

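>>> servo_tool(
  increments=[
    [-2,0,0.5,0,0,0],
    [-2,0,0.5,0,0,0],
    [-2,0,0.5,0,0,0],
    [-2,0,0.5,0,0,0],
  ],
)

```text
time_s: 17.4
tool_pos: [0.4111, 0.28, 0.3906]
orientation: [0.707, 0.031, 0.706, -0.031]
ft_force: [0.1, 0.5, -0.7]
width: 0.0343
```

Run:
```python
from h import *
im=read_camera("side");cv2.imwrite("pics/s11.png",cv2.resize(im[120:370,160:400,::-1],None,fx=2.4,fy=2.4,interpolation=cv2.INTER_CUBIC))
print(observe()['time_s'],observe()['ft_force'])
```

```text
17.45 [-0.1573738  -0.30645248 -0.18418741]
```

View pics/s11.png

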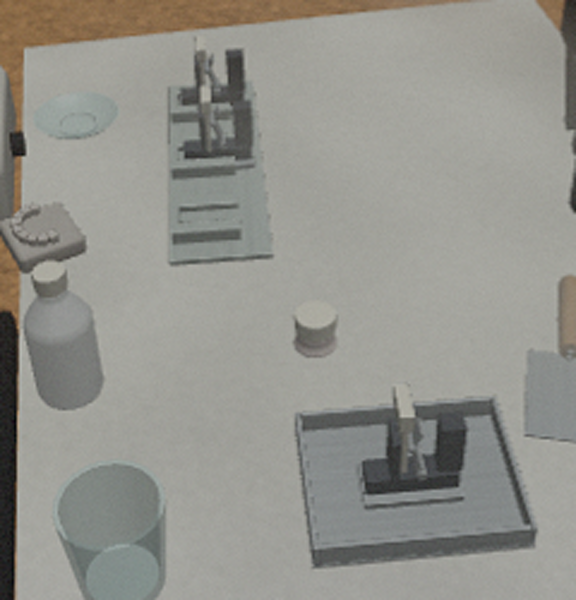

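The picture shows the weak clip standing upright in the tray at about (410, 455) with its card raised. The two other clips are still in the rail at about (215, 75) and (220, 130), and the bystanders look undisturbed.

```bash
python3 -c "
from plant import *
print(job_done(), observe()['time_s'])"
```

```text
the job is handed in; nothing more can be done
the job is handed in; nothing more can be done
```

I handed the job in at about 17.5 s on the robot's clock. The weak clip, the one in the rail's +y channel, is standing upright in the reject tray with its card drawn up about 10 mm. No verdict was reported.

- **Finding the weak clip:** I tugged that card first. It slid steadily at 3–4 N, well past the 2 mm of play, so I did not tug the other two and they were never touched.
- **Moving it:** I drew the card up and gripped the clip by its lug. The clip slid about 71 mm out of its channel with side forces under 2 N. I then lifted it over the jar and set it down in the middle of the tray.
- **Last checks:** In the last side picture, outlines drawn for the foot on the tray floor and for the lug match to about 2 mm. The bar matches a card raised about 10 mm. The other two clips are still in the rail, the bystanders look undisturbed, and the gripper is clear with about zero force.
- **Off during the job:**
  - When I closed on the card's bar, the fingers pressed it down with about 19 N for a moment. I backed the arm off before tugging.
  - The arm's position readings taken while it was moving were up to about 3 mm off, so I centred on the bar and lug using the wrist pictures.

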